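# Set a turned handle under the flip-down bench loupe

## Robot

A 7-joint arm with a two-finger parallel gripper is mounted at the origin on the work surface. World frame = base frame: x ahead of the robot, y to its left, z up, the work surface at z = 0. Lengths are in m, angles in rad, forces in N, time in s.
With the tool pointing down it reaches from about 0.375 to 0.925 m from the base axis. Payload 3.1 kg.
Tool frame: the origin (TCP) lies midway between the tips of the shut fingers; the grasp point (between the pads) lies arm.pinch_z behind it (arm.pinch_z is the distance from the TCP to the grasp point, in m); z points along the fingers, y is the line along which they close (so a half turn about z gives the same grasp; the last joint's range is limited). The gripper opens to 85 mm and grips with 20 to 120 N. Pads are 22 mm wide; open, the fingers measure 114 mm over their backs; the gripper's body (76 mm by 85 mm) begins 54 mm behind the grasp point. The pads swing forward as they close: fully open they stand 13 mm farther back than shut.
Start: joints at [1.03, 0.383, 0.044, 1.598, -0.018, 1.161, -0.05], TCP at [0.279, -0.587, 0.231] pointing down, gripper open.
Joint ranges: [-2.61, 2.61], [-0.41, 2.15], [-1.48, 1.57], [0, 2.5], [-1.57, 4.71], [0.05, 1.97], [-2.85, 2.85]. Speed limits (rad/s): [2.79, 2.79, 3.14, 3.14, 3.14, 3.14, 3.14].

## Interface

Orientations are given as a rotation vector (axis times angle).
In Python, from rig import arm, snapshot gives the robot as it stands.
- The arm moves only by the shell command python3 -m handwheel 'ROWS'. ROWS is JSON, a list of rows, each a list of 7 numbers: the turn, a rotation vector about the tool's x, y, z in rad, then the shift along the tool's x, y, z in cm, then the gripper's target within -1 to 1 (fully open at 1, half-way at 0, shut at -1). A call has 1 to 12 rows; each row is the pose to reach, as a shift and turn from the pose commanded when the call began, along the tool's axes at that moment; what a row does not reach only later rows make up. A row lasts 1/12 s, in which the tool goes at most 41.7 mm and 7.16 degrees, less where a joint would pass 70% of its speed; a pose out of reach is approached as far as the arm can. A call with a gripper value outside its range is refused whole. The fingers move at their own pace and stop on an object; the grip force is fixed at half the most. Time passes only in rows, so rows that repeat a pose let the fingers close. It gives the time, the measured TCP pose, the force, the opening and the grip force at its end, in the units of the state.
- arm.get_state(): the state, without advancing time (a new reading comes with each control period).
- snapshot(name): name is "scene" or "top" or "wrist"; returns a dict with "pixels" (384x512x3 uint8, red, green, blue), "z_map" (384x512 float32, m along the optical axis (not along the pixel's ray), 0 where there is no reading), "intrinsics" (3x3 intrinsics, pixels), "cam_to_world" (4x4, takes a point from camera to world coordinates). Camera axes: x right, y up, looking along -z (the intrinsics and any distortion apply to the point x, -y, -z); pixel columns grow to the right and rows downward; lengths in m; the calibration is good to about 2 mm. A picture is of the moment at which its call begins.
- arm.hand_in(): hands the job in; it is judged then, once.
The state is a dict: "t": time; "joint_positions": joint angles; "joint_vel": joint speeds; "effort": joint torques, N m; "ee_pos": TCP position; "tool_rot": TCP orientation; "wrist_force": force on the tool from outside, world axes, zero at the start; "ft_torque": the same for the moment, N m; "finger_gap": finger opening in m; "grip_force": force on a finger pad.
Only numpy, scipy, OpenCV 4.12 (cv2) and the standard library are available. Lean on these libraries where they do the work, as an engineer would, in place of code of your own. Each camera call takes 0.05 s, during which the arm holds its last target. There are 200 camera calls.

## Task

Take the dark handle with the blue ring and black cap out of the rack, lay it gently in the two vee rests of the green inspection stand, and slide it black cap first until it just touches the white end stop, then let go of it. After that tip the loupe down by its red tab or rim, never by the glass: ease it over only until it snaps and let its own spring carry it down over the handle, without holding it or pressing it home. Go gently against the stop and the loupe, and leave everything else where it is.

Things in the scene. Friction and masses are not known exactly. Their poses are not given: they have to be found in the camera images.
- station: green inspection stand, fixed to the bench; base plate 205 x 275 x 14 mm. Its origin lies on the table under the cradle point; its x axis points from the cradle to the loupe post, its y axis along the cradle towards the end stop, z up. Plate spans x -60 to 145, y -118 to 157 mm. Two vee rests (90 degrees, cork-lined, 20 mm long, 40 mm wide, tops 60 mm high) stand at y -53 and +53 mm with open space between. The post rises at x 104, y 50 mm
- cradle (a point): point on the line of the handle's axis as it lies in the vee rests, 62 mm above the table, midway between them; the line runs along the stand's y axis. The end stop is a white 16 mm button on a steel upright on this line; its face is clamped 78 to 105 mm in +y of this point, differs each time and is not reported: feel for it slowly. It is rigid; load it with less than 20 N
- hinge (a point): centre of the loupe's hinge pin, 140 mm above the table, at x 85, y 50 mm of the stand; the pin runs along the stand's y axis
- tab (a point): centre of the red thumb tab at the loupe's free end, 122 mm from the hinge; tab 24 mm wide (stand's y), 22 mm long (110 to 132 mm from the hinge), 5 mm thick. Black rim: outer diameter 64, glass 54, 10 mm thick, centre 80 mm from the hinge; the glass is sunk 3 mm on both faces. Its z axis points from the hinge to the tab, its x axis out of the back face (the face to push on)
- loupe (a joint): loupe angle: 0 = up on its back stop, leaning 0.175 rad away from the robot (stand's +x); grows as it swings over towards the robot; 1.746 = level over the handle, on its stop. A tension spring holds it at both ends: up to about 4 N at the tab, fading to none at its snap point (0.55 to 1.1 rad, differs each time); past that it springs down by itself in 0.3 s. Push it with less than 12 N
- handle_mid (a point): centre of the dark-wood handle to be placed: rod 28 mm in diameter, 170 mm long, about 0.13 kg, with a blue ring and a black 30 mm cap at one end. Its y axis runs along the handle to the capped end. In the rack its axis lies level 48 mm above the table, roughly along world y, cap towards +y; it is free to be gripped over its middle 80 mm
- handle_cap (a point): centre of the flat end of the handle's black cap, 85 mm from handle_mid along its y axis
- rack: wooden rack, 260 (x) x 150 (y) mm, fixed; origin under its centre on the table. Holds three handles side by side 80 mm apart along its x axis (which one lies where differs), each on two notched bars at y -52 and +52 mm, 43 mm high, board top 12 mm high
- maple_handle: pale handle with brass cap, same size, in the rack; stays there. Origin at its centre
- red_handle: reddish handle with metal cap, same size, in the rack; stays there. Origin at its centre. (Hammer, screwdriver, jar, cork block, mug and brass bobbin lie farther out on the bench and stay there too)

How it is judged:
On the way:
1. the dark handle lies in the vee rests with its black cap against the white end stop (within 1.5 mm), released, while the loupe is still up (distance between handle_cap and endstop_c0 below 0.0045 m and angle between the y axis of handle_mid and the y axis of station, either way round below 0.05 rad and contact force between the arm and dark_handle below 0.05 N and value of joint loupe below 0.15 rad), for 0.2 s.
At the end, for the whole second after the job is handed in: The dark handle rests in both vee rests with its black cap within 1.5 mm of the white end stop and in line with the cradle (0.05 rad), the loupe is at rest down on its stop (beyond 1.68 rad), and nothing is held (distance between handle_cap and endstop_c0 below 0.0045 m and angle between the y axis of handle_mid and the y axis of station, either way round below 0.05 rad and value of joint loupe above 1.68 rad and velocity of joint loupe between -0.05 and 0.05 rad/s and linear speed of dark_handle below 0.01 m/s); the robot touches nothing.
It fails at once if the dark handle is pressed on the end stop with more than 20 N, or let fall on the way (faster than 0.6 m/s while not held: a drop of about 20 mm) (contact force between dark_handle and endstop_c0 above 20 N or (contact force between the arm and dark_handle below 0.05 N and linear speed of dark_handle above 0.6 m/s)).
It fails at once if the loupe is pushed with more than 12 N (contact force between the arm and loupe above 12 N).
It fails at once if the glass is touched (contact force between anything else and loupe_c0 above 0.3 N).
It fails at once if the loupe is still held or pushed after it has snapped over (beyond 1.3 rad) (value of joint loupe above 1.3 rad and contact force between the arm and loupe above 0.5 N).
It fails at once if another handle or anything else loose on the bench is moved by more than 20 mm (distance of any of maple_handle, red_handle, hammer_c0, screwdriver_c0, finish_jar_c0, sanding_block_c0, mug_c0, bobbin_c0 from where it was at the start of the episode above 0.02 m).
It also fails if it takes over 70 s, if anything falls off the work surface, if the arm or the gripper's body presses on something with over 40 N, if the wrist force passes 120 N, or if a joint passes its speed limit or range.

## Working session

There is one attempt and no reset: what is moved stays moved. The work goes in short steps, Python scripts to look and compute and a shell command to move; the robot and the scene stay as the last step left them, time stands still between calls to the robot, and variables do not carry over. Pictures are saved under pics/ and viewed, at most 10 in all, crops included, and the job is handed in when it is done.

```bash
mkdir -p pics; ls
cat > h.py <<'E'
import numpy as np, cv2
from rig import arm, snapshot
from scipy.spatial.transform import Rotation as R
def save(s,n): cv2.imwrite('pics/'+n, s['pixels'][:,:,::-1])
def pts(s):
    K=np.array(s['intrinsics']);T=np.array(s['cam_to_world']);z=s['z_map']
    v,u=np.mgrid[:z.shape[0],:z.shape[1]]
    p=np.stack([(u-K[0,2])/K[0,0]*z,-(v-K[1,2])/K[1,1]*z,-z],-1)
    return p@T[:3,:3].T+T[:3,3]
E
python3 - <<'E'
from h import *
print(arm.get_state(),arm.pinch_z)
for n in ("top","scene"):
    s=snapshot(n);save(s,n+'1.png');np.savez('/tmp/'+n+'.npz',**s)
    print(n,s['cam_to_world'],s['intrinsics'],(s['z_map']==0).mean())
a=cv2.imread('pics/top1.png');b=cv2.imread('pics/scene1.png')
E
```

```text
pics
{'t': 0.0, 'joint_positions': array([ 1.03018392,  0.3838742 ,  0.04386176,  1.59960857, -0.01788152,
        1.16115003, -0.04992813]), 'joint_vel': array([-1.29241351e-03,  6.06497947e-04, -5.24033412e-04,  4.86592468e-05,
        1.67676939e-03,  1.65026116e-04, -1.79450055e-03]), 'effort': array([ 6.14429136e-04, -4.33465111e+01,  1.02459624e+00, -2.49514210e+01,
        1.05722857e-02,  1.13779429e-02,  1.14784871e-05]), 'ee_pos': array([ 0.2780816 , -0.58646561,  0.22984623]), 'tool_rot': array([-3.06241597e+00, -6.89391360e-01,  1.17317779e-03]), 'wrist_force': array([ 0.02237749,  0.25146104, -1.0295159 ]), 'ft_torque': array([ 0.00699555,  0.04233086, -0.00654332]), 'grip_force': 0.0, 'finger_gap': 0.08588521656538747} 0.0187
top [[-0.00670061  0.99869243 -0.05068063  0.44631704]
 [-0.99996024 -0.00639368  0.0062158   0.02133063]
 [ 0.00588364  0.05072027  0.99869557  1.34184637]
 [ 0.          0.          0.          1.        ]] [[459.69431965   0.         255.55868878]
 [  0.         459.69431965 192.86122101]
 [  0.           0.           1.        ]] 0.004079182942708333
scene [[ 0.03881135 -0.79551638  0.60468782  1.26718828]
 [ 0.99924461  0.02970403 -0.02505754 -0.02893355]
 [ 0.00197202  0.60520357  0.79606831  1.10660817]
 [ 0.          0.          0.          1.        ]] [[488.1453703    0.         250.70097403]
 [  0.         488.1453703  192.35258811]
 [  0.           0.           1.        ]] 0.004048665364583333
```

View pics/top1.png

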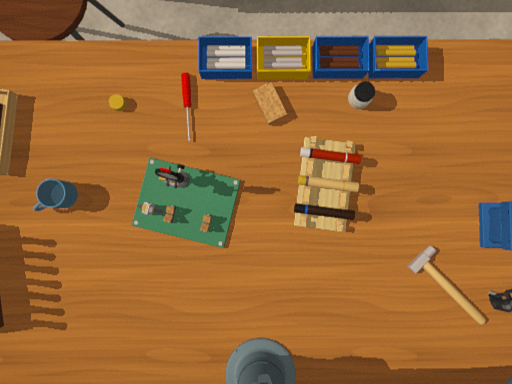

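View pics/scene1.png

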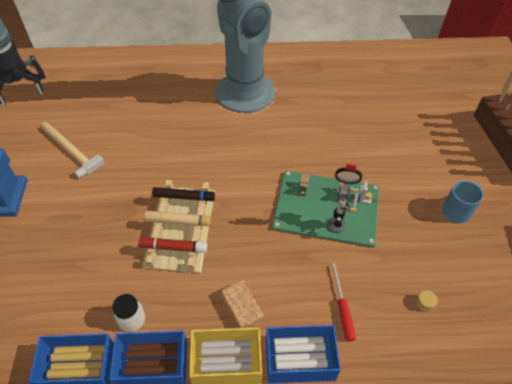

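The top view shows the dark handle nearest the robot at about (325,212), with its blue ring and cap to the left. The green stand is centred at (188,202), with the white stop at (148,208) and the loupe upright at (170,175). In the scene view the red tab is at (351,167).

Run:
```python
from h import *
s=dict(np.load('/tmp/top.npz'));P=pts(s);hsv=cv2.cvtColor(s['pixels'],cv2.COLOR_RGB2HSV)
m=(cv2.inRange(hsv,(65,80,40),(95,255,255))>0)&(P[...,2]<.03)&(P[...,2]>.004)
q=P[m];print('green z',np.median(q[:,2]),len(q))
r=cv2.minAreaRect((q[:,:2]*1000).astype(np.float32));B=cv2.boxPoints(r);print(r,B)
# station pose: y axis along long side, +y
e=[B[1]-B[0],B[2]-B[1]];l=max(e,key=np.linalg.norm);y=l/np.linalg.norm(l);y=y if y[1]>0 else -y
x=np.array([y[1],-y[0]]);c=np.array(r[0]);o=c-x*42.5-y*19.5
print('yaxis',y,'ang',np.degrees(np.arctan2(-y[0],y[1])),'origin',o)
for n in('top','scene'):
    s=dict(np.load(f'/tmp/{n}.npz'));P=pts(s)
    V=s['pixels'].max(-1)
    # rack region dark
    m=(V<60)&(P[...,2]>.045)&(P[...,2]<.08)&(abs(P[...,0]-.39)<.06)&(P[...,1]<-.08)&(P[...,1]>-.32)
    q=P[m];r=cv2.minAreaRect((q[:,:2]*1000).astype(np.float32));print(n,len(q),r,q[:,2].max(),np.median(q,0),cv2.fitLine((q[:,:2]*1000).astype(np.float32),2,0,.01,.01).ravel())
    hs=cv2.cvtColor(s['pixels'],cv2.COLOR_RGB2HSV)
    bl=(cv2.inRange(hs,(100,120,40),(125,255,255))>0)&(P[...,2]>.045)&(abs(P[...,0]-.39)<.06)&(P[...,1]<-.08)&(P[...,1]>-.32)
    print('blue',P[bl].mean(0),bl.sum())
    rel=(P[...,:2]*1000-o)
    X=rel@x;Y=rel@y;Z=P[...,2]*1000
    w=(s['pixels'].min(-1)>140)&(abs(X)<15)&(Y>60)&(Y<140)&(Z>40)
    print('white',w.sum(), X[w].mean(),np.percentile(Y[w],[0,10,50,90,100]),np.percentile(Z[w],[5,50,95]))
    red=((hs[...,0]<8)|(hs[...,0]>172))&(hs[...,1]>140)&(hs[...,2]>60)&(Z>200)&(abs(X-100)<60)&(abs(Y-50)<60)
    print('tab',red.sum(),X[red].mean(),Y[red].mean(),Z[red].mean())
    ck=(Z>50)&(Z<75)&(abs(X)<22)&(Y<75)&(Y>-75)
    for a in(-53,53):
        k=ck&(abs(Y-a)<16);print('vee',a,k.sum(),X[k].mean(),Y[k].mean(),Y[k].min(),Y[k].max(),Z[k].max())
```

```text
green z 0.013947719543911052 5293
((518.2545776367188, 331.7577819824219), (513.4828491210938, 200.568603515625), 75.6598129272461) [[357.50555  107.854126]
 [551.8249    58.17755 ]
 [679.0036   555.66144 ]
 [484.68427  605.338   ]]
yaxis [0.2476786  0.96884227] ang -14.340184 origin [472.24904871 323.39169884]
top 82 ((442.4843444824219, -219.2811279296875), (83.43408203125, 11.192137718200684), 89.60318756103516) 0.06471373238376676 [ 0.44525454 -0.23341913  0.05774299] [ 7.4041575e-02  9.9725515e-01  4.4490488e+02 -2.2959949e+02]
blue [nan nan nan] 0<stdin>:18: RuntimeWarning: Mean of empty slice.
  ret = um.true_divide(
<stdin>:22: RuntimeWarning: Mean of empty slice.
  ret = ret.dtype.type(ret / rcount)
Traceback (most recent call last):
IndexError: index -1 is out of bounds for axis 0 with size 0
```

```bash
cat > m.py <<'E'
from h import *
import warnings; warnings.simplefilter('ignore')
s=dict(np.load('/tmp/top.npz'));P=pts(s);hsv=cv2.cvtColor(s['pixels'],cv2.COLOR_RGB2HSV)
m=(cv2.inRange(hsv,(65,80,40),(95,255,255))>0)&(P[...,2]<.03)&(P[...,2]>.004)
n,L,st,_=cv2.connectedComponentsWithStats(m.astype(np.uint8));m=L==1+st[1:,4].argmax()
q=P[m];r=cv2.minAreaRect((q[:,:2]*1000).astype(np.float32));B=cv2.boxPoints(r);print(r)
e=[B[1]-B[0],B[2]-B[1]];l=max(e,key=np.linalg.norm);y=l/np.linalg.norm(l);y=y if y[1]>0 else -y
x=np.array([y[1],-y[0]]);c=np.array(r[0]);o=c-x*42.5-y*19.5
print('yaxis',y,'ang',np.degrees(np.arctan2(-y[0],y[1])),'origin',o)
pc=lambda a,*k: np.percentile(a,k).round(1) if a.size else None
for n in('top','scene'):
    s=dict(np.load(f'/tmp/{n}.npz'));P=pts(s);hs=cv2.cvtColor(s['pixels'],cv2.COLOR_RGB2HSV)
    W=P*1000;reg=(abs(W[...,0]-405)<45)&(abs(W[...,1]+200)<130)&(W[...,2]>40)
    m=(s['pixels'].max(-1)<70)&reg
    q=W[m][:,:2].astype(np.float32);print(n,len(q),cv2.minAreaRect(q),pc(W[m][:,2],50,98),cv2.fitLine(q,2,0,.01,.01).ravel())
    bl=(cv2.inRange(hs,(100,110,40),(130,255,255))>0)&reg
    print('blue',W[bl].mean(0),bl.sum())
    rel=W[...,:2]-o;X=rel@x;Y=rel@y;Z=W[...,2]
    w=(s['pixels'].min(-1)>130)&(abs(X)<15)&(Y>60)&(Y<140)&(Z>40)
    print('white',w.sum(), X[w].mean(),pc(Y[w],0,10,50,90,100),pc(Z[w],5,50,95))
    red=((hs[...,0]<8)|(hs[...,0]>172))&(hs[...,1]>140)&(hs[...,2]>60)&(Z>200)&(abs(X-100)<60)&(abs(Y-50)<60)
    print('tab',red.sum(),X[red].mean(),Y[red].mean(),Z[red].mean())
    for a in(-53,53):
        k=(Z>50)&(Z<75)&(abs(X)<26)&(abs(Y-a)<16);print('vee',a,k.sum(),pc(X[k],0,50,100),pc(Y[k],0,50,100),Z[k].max())
E
python3 m.py
```

```text
((488.2611083984375, 214.43258666992188), (271.28619384765625, 200.568603515625), 75.6598129272461)
yaxis [0.24767855 0.96884227] ang -14.340183 origin [442.25558043 206.06650162]
top 87 ((442.4709167480469, -219.48519897460938), (83.8424301147461, 11.216140747070312), 89.60318756103516) [57.5 62.9] [ 8.0757394e-02  9.9673378e-01  4.4462848e+02 -2.3021732e+02]
blue [nan nan nan] 0
white 35 0.7580777802105142 [ 99.6 106.  110.1 114.  115. ] [67.  75.8 79.1]
tab 44 105.44799041375255 49.95883057298425 260.5708904774876
vee -53 74 [-20.5   1.3  22.9] [-62.9 -52.2 -42.9] 62.8653495152276
vee 53 77 [-21.   -5.8  22.1] [42.9 52.2 63.5] 63.996545054632925
scene 7 ((446.6991882324219, -249.38294982910156), (16.455312728881836, 1.7774051427841187), 85.00592041015625) [58.6 59.7] [ 5.6746338e-02  9.9838865e-01  4.4689212e+02 -2.4947775e+02]
blue [nan nan nan] 0
white 34 3.0516175122084066 [ 98.9 100.4 108.1 111.7 112.5] [65.1 75.3 78.5]
tab 62 109.77414488351808 49.743780835163015 260.8807492670391
vee -53 60 [-18.2  -4.4  25.4] [-63.6 -54.1 -44.1] 62.0572120342624
vee 53 7 [-11.9 -10.1  -4.6] [43.6 46.8 49.7] 54.67144932334889
```

```bash
sed -i 's/-405)<45/-455)<38/;s/+200)<130/+200)<140/' m.py; sed -i 's/max(-1)<70)&reg/max(-1)<70)\&reg/' m.py; python3 m.py | grep -A1 -E 'top|scene'
python3 - <<'E'
from h import *
s=dict(np.load('/tmp/top.npz'));P=pts(s)
print(P[204:222:2,325].round(3));print(s['pixels'][204:222:2,325]); print(P[211,292:360:3].round(3).tolist()); print(s['pixels'][211,292:360:3].tolist())
E
```

```text
top 482 ((459.53717041015625, -178.724365234375), (168.5509490966797, 25.2950439453125), 82.12559509277344) [59.2 65.8] [ 1.3400386e-01  9.9098080e-01  4.5846393e+02 -1.8234123e+02]
blue [ 464.87308767 -126.39148886   58.13809794] 30
--
scene 475 ((466.729248046875, -178.46697998046875), (165.0595703125, 25.45374298095703), 83.48242950439453) [57.7 63.7] [ 1.2616736e-01  9.9200898e-01  4.6784988e+02 -1.8246220e+02]
blue [ 474.12111389 -127.98599709   57.65118056] 35
[[ 0.48  -0.188  0.008]
 [ 0.474 -0.183  0.045]
 [ 0.468 -0.18   0.059]
 [ 0.462 -0.179  0.066]
 [ 0.457 -0.18   0.06 ]
 [ 0.451 -0.18   0.059]
 [ 0.446 -0.188  0.01 ]
 [ 0.44  -0.188  0.009]
 [ 0.434 -0.188  0.007]]
[[204 172 107]
 [170 138  82]
 [ 40  25  10]
 [ 54  34  21]
 [ 55  34  18]
 [ 45  21  11]
 [106  82  46]
 [204 172 106]
 [203 171 107]]
[[0.461, -0.093, 0.002], [0.46, -0.096, 0.058], [0.46, -0.105, 0.057], [0.46, -0.113, 0.057], [0.46, -0.121, 0.06], [0.46, -0.13, 0.061], [0.46, -0.138, 0.063], [0.46, -0.146, 0.062], [0.46, -0.155, 0.057], [0.46, -0.163, 0.061], [0.46, -0.171, 0.062], [0.459, -0.18, 0.058], [0.459, -0.189, 0.059], [0.459, -0.196, 0.061], [0.459, -0.204, 0.064], [0.459, -0.214, 0.058], [0.459, -0.222, 0.059], [0.459, -0.23, 0.059], [0.459, -0.24, 0.054], [0.459, -0.247, 0.062], [0.459, -0.255, 0.061], [0.46, -0.277, 0.0], [0.459, -0.286, 0.002]]
[[183, 116, 44], [38, 30, 26], [20, 22, 27], [21, 22, 23], [25, 31, 55], [47, 57, 89], [49, 31, 24], [51, 33, 19], [56, 35, 23], [57, 35, 15], [60, 40, 22], [61, 41, 34], [53, 37, 23], [51, 31, 15], [54, 35, 28], [50, 27, 21], [34, 28, 32], [45, 29, 22], [41, 27, 23], [45, 27, 24], [42, 29, 25], [107, 61, 29], [137, 83, 38]]
```

```bash
cat >> h.py <<'E'
O=np.array([.4422,.2061]);ang=-14.34
def st(X,Y,z): # station mm -> world m
    c,s=np.cos(np.radians(ang)),np.sin(np.radians(ang));return np.array([*(O+np.array([c*X-s*Y,s*X+c*Y])/1000),z/1000])
def tost(p):
    c,s=np.cos(np.radians(ang)),np.sin(np.radians(ang));d=(np.array(p)[:2]-O)*1000;return np.array([c*d[0]+s*d[1],-s*d[0]+c*d[1],p[2]*1000])
def go(p,a,Rt=None):
    S=arm.get_state();Rc=R.from_rotvec(S['tool_rot']);a=np.radians(a)
    if Rt is None: Rt=R.from_matrix(np.array([[-np.sin(a),np.cos(a),0],[np.cos(a),np.sin(a),0],[0,0,-1]]).T)
    print('turn',(Rc.inv()*Rt).as_rotvec().round(4),'cm',(Rc.inv().apply(np.array(p)-S['ee_pos'])*100).round(2))
E
python3 - <<'E'
from h import *
go([.461,-.180,.20],-7.4)
E
```

```text
turn [-0.0023 -0.0011 -0.9987] cm [ 33.94 -28.88   3.07]
```

```bash
python3 -m handwheel '[[0,0,-1.0,33.9,-28.9,3.1,0.4],[0,0,-1.0,33.9,-28.9,3.1,0.4],[0,0,-1.0,33.9,-28.9,3.1,0.4],[0,0,-1.0,33.9,-28.9,3.1,0.4],[0,0,-1.0,33.9,-28.9,3.1,0.4],[0,0,-1.0,33.9,-28.9,3.1,0.4],[0,0,-1.0,33.9,-28.9,3.1,0.4],[0,0,-1.0,33.9,-28.9,3.1,0.4],[0,0,-1.0,33.9,-28.9,3.1,0.4],[0,0,-1.0,33.9,-28.9,3.1,0.4],[0,0,-1.0,33.9,-28.9,3.1,0.4],[0,0,-1.0,33.9,-28.9,3.1,0.4]]'
python3 -m handwheel '[[0,0,0,0,0,0,0.4],[0,0,0,0,0,0,0.4],[0,0,0,0,0,0,0.4]]'
python3 - <<'E'
from h import *
go([.461,-.180,.20],-7.4)
s=snapshot('wrist');save(s,'w1.png');P=pts(s)*1000
hs=cv2.cvtColor(s['pixels'],cv2.COLOR_RGB2HSV)
m=(s['pixels'].max(-1)<80)&(abs(P[...,0]-460)<38)&(abs(P[...,1]+180)<110)&(P[...,2]>42)&(P[...,2]<75)
q=P[m][:,:2].astype(np.float32);print(len(q),cv2.minAreaRect(q),np.percentile(P[m][:,2],[50,98]),cv2.fitLine(q,2,0,.01,.01).ravel())
print(arm.get_state()['ee_pos'],arm.get_state()['finger_gap'],s['cam_to_world'])
E
```

```text
t: 1.1
ee_pos: [0.4636, -0.172, 0.1999]
tool_rot: [-2.343, -2.088, -0.005]
wrist_force: [0.4, 0.6, 1.0]
finger_gap: 0.0596
grip_force: 0.0
t: 1.35
ee_pos: [0.4601, -0.1827, 0.2]
tool_rot: [-2.362, -2.071, 0.001]
wrist_force: [0.2, -0.0, -0.0]
finger_gap: 0.0599
grip_force: 0.0
turn [-0.0008  0.0006 -0.0017] cm [0.28 0.05 0.  ]
4918 ((460.0740661621094, -181.565185546875), (169.37205505371094, 27.942415237426758), 82.60316467285156) [59.85465832 62.60356386] [ 1.3223755e-01  9.9121803e-01  4.6070129e+02 -1.7557454e+02]
[ 0.46010779 -0.1828431   0.20005849] 0.06020610391803734 [[ 9.91497813e-01  1.23505016e-01  4.09706867e-02  4.69135079e-01]
 [-1.30123033e-01  9.41760679e-01  3.10088408e-01 -1.02698649e-01]
 [-2.87108091e-04 -3.12783209e-01  9.49824501e-01  3.42382909e-01]
 [ 0.00000000e+00  0.00000000e+00  0.00000000e+00  1.00000000e+00]]
```

View pics/w1.png

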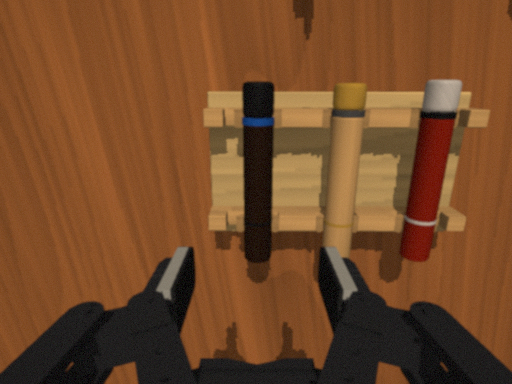

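The wrist view shows the dark handle centred between the open fingers at about (258,170), with its blue ring at (258,121). Its neighbours are clear of the fingers, so I'm going down to grip it.

```bash
python3 -m handwheel '[[0,0,0,0,0,4,0.4],[0,0,0,0,0,8,0.4],[0,0,0,0,0,12,0.4],[0,0,0,0,0,15,0.4],[0,0,0,0,0,17.3,0.4],[0,0,0,0,0,17.3,0.4],[0,0,0,0,0,17.3,0],[0,0,0,0,0,17.3,-0.3],[0,0,0,0,0,17.3,-1],[0,0,0,0,0,17.3,-1],[0,0,0,0,0,17.3,-1],[0,0,0,0,0,17.3,-1]]'
python3 -m handwheel '[[0,0,0,0,0,0,-1],[0,0,0,0,0,0,-1],[0,0,0,0,0,0,-1]]'
```

```text
t: 2.4
ee_pos: [0.4613, -0.1821, 0.0293]
tool_rot: [2.359, 2.072, -0.001]
wrist_force: [-3.7, 0.6, 7.7]
finger_gap: 0.0262
grip_force: 59.1
t: 2.65
ee_pos: [0.4613, -0.1821, 0.0293]
tool_rot: [2.358, 2.072, -0.001]
wrist_force: [-4.2, -0.5, 7.5]
finger_gap: 0.0266
grip_force: 59.1
```

```bash
python3 -m handwheel '[[0,0,0,0,0,-1,-1],[0,0,0,0,0,-3,-1],[0,0,0,0,0,-6,-1],[0,0,0,0,0,-9,-1],[0,0,0,0,0,-12,-1],[0,0,0,0,0,-14,-1],[0,0,0,0,0,-15,-1],[0,0,0,0,0,-15,-1],[0,0,0,0,0,-15,-1]]'
python3 - <<'E'
from h import *
go(st(0,-12,180),ang); print(st(0,-12,180))
E
```

```text
t: 3.4
ee_pos: [0.4612, -0.181, 0.1777]
tool_rot: [2.358, 2.074, 0.001]
wrist_force: [0.0, -0.3, -2.2]
finger_gap: 0.0264
grip_force: 59.2
turn [0.0015 0.0005 0.1225] cm [36.96 -6.96 -0.26]
[0.43922789 0.19447388 0.18      ]
```

```bash
python3 -m handwheel '[[0,0,0.01,1,-0.2,0,-1],[0,0,0.02,4,-0.7,0,-1],[0,0,0.04,8,-1.5,0,-1],[0,0,0.05,12,-2.3,0,-1],[0,0,0.07,16,-3,0,-1],[0,0,0.08,20,-3.8,0,-1],[0,0,0.1,24,-4.5,0,-1],[0,0,0.11,28,-5.3,0,-1],[0,0,0.12,32,-6,0,-1],[0,0,0.122,35,-6.6,0,-1],[0,0,0.122,36.5,-6.9,0,-1],[0,0,0.122,37,-7,0,-1]]'
python3 -m handwheel '[[0,0,0,0,0,0,-1],[0,0,0,0,0,0,-1],[0,0,0,0,0,0,-1]]'
python3 - <<'E'
from h import *
go(st(0,-12,180),ang)
s=snapshot('wrist');save(s,'w2.png');P=pts(s)*1000
s2=snapshot('top');np.savez('/tmp/top2.npz',**s2)
P2=pts(s2)*1000
for n,S,Q in(('wrist',s,P),('top',s2,P2)):
    T=np.array([tost(p/1000) for p in Q.reshape(-1,3)]).reshape(Q.shape)
    m=(S['pixels'].min(-1)>130)&(abs(T[...,0])<15)&(T[...,1]>70)&(T[...,1]<140)&(T[...,2]>50)&(T[...,2]<90)
    print(n,m.sum(),np.percentile(T[m],[2,50,98],axis=0) if m.any() else 0)
    # handle
    d=(S['pixels'].max(-1)<75)&(abs(T[...,0])<25)&(T[...,1]>-110)&(T[...,1]<85)&(T[...,2]>190)&(T[...,2]<225)
    if n=='wrist' and d.sum()>50:
        q=T[d][:,:2].astype(np.float32);print('handle',len(q),cv2.minAreaRect(q),np.percentile(T[d][:,2],98),cv2.fitLine(q,2,0,.01,.01).ravel())
    for a in(-53,53):
        k=(T[...,2]>50)&(T[...,2]<70)&(abs(T[...,0])<26)&(abs(T[...,1]-a)<16)
        if k.sum()>20: print('vee',a,k.sum(),np.percentile(T[k],[1,50,99],axis=0).round(1).tolist())
E
```

```text
t: 4.4
ee_pos: [0.4363, 0.1989, 0.1756]
tool_rot: [-2.471, -1.934, 0.003]
wrist_force: [-0.1, -0.0, -1.8]
finger_gap: 0.0262
grip_force: 59.2
t: 4.65
ee_pos: [0.4387, 0.1924, 0.1763]
tool_rot: [2.484, 1.923, -0.004]
wrist_force: [0.5, -0.5, -0.2]
finger_gap: 0.0261
grip_force: 59.2
turn [-0.0013  0.0021 -0.0029] cm [ 0.21 -0.   -0.37]
wrist 580 [[-13.3148348   98.34456409  69.96946285]
 [  0.52964671 107.97151237  75.72207787]
 [ 14.29713941 111.77938337  77.23081953]]
handle 19884 ((1.4260730743408203, 8.345855712890625), (126.2686538696289, 50.22675323486328), 83.49714660644531) 222.26497707976523 [ 2.6552209e-03 -9.9999648e-01 -1.0680760e+00  1.5581756e+01]
top 0 0
vee -53 37 [[8.1, -62.8, 50.9], [16.1, -53.6, 55.6], [22.8, -43.3, 61.6]]
```

View pics/w2.png

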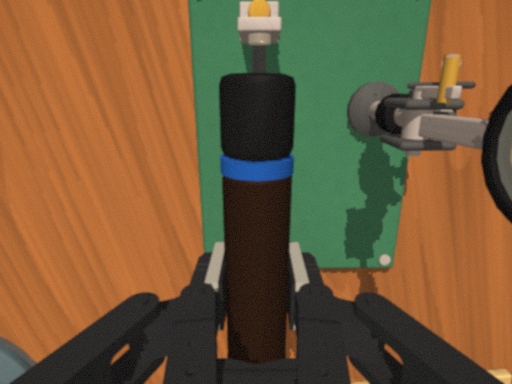

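The handle lines up with the stop: cap at (257,112), button at (259,38). The loupe is off to the right at (500,150). I'm lowering now.

```bash
python3 -m handwheel '[[0,0,0,0.2,0,1,-1],[0,0,0,0.2,0,3,-1],[0,0,0,0.2,0,6,-1],[0,0,0,0.2,0,8.5,-1],[0,0,0,0.2,0,10.5,-1],[0,0,0,0.2,0,11.8,-1],[0,0,0,0.2,0,12.4,-1],[0,0,0,0.2,0,12.6,-1],[0,0,0,0.2,0,12.7,-1],[0,0,0,0.2,0,12.7,-1],[0,0,0,0.2,0,12.7,-1]]'
python3 -m handwheel '[[0,0,0,0,0,0.1,-1],[0,0,0,0,0,0.2,-1],[0,0,0,0,0,0.2,-1],[0,0,0,0,0,0.2,-1]]'
```

```text
t: 5.67
ee_pos: [0.4404, 0.1975, 0.0515]
tool_rot: [2.48, 1.927, 0.004]
wrist_force: [-0.4, -0.2, -1.9]
finger_gap: 0.0259
grip_force: 59.2
t: 6.0
ee_pos: [0.4394, 0.1969, 0.0485]
tool_rot: [2.481, 1.927, 0.001]
wrist_force: [0.2, 0.3, -0.4]
finger_gap: 0.0268
grip_force: 59.2
```

```bash
for i in 1; do python3 -m handwheel '[[0,0,0,0,0,0.1,-1],[0,0,0,0,0,0.2,-1],[0,0,0,0,0,0.3,-1],[0,0,0,0,0,0.3,-1],[0,0,0,0,0,0.3,-1]]'; done
python3 -m handwheel '[[0,0,0,0,0,0.05,-1],[0,0,0,0,0,0.1,-1],[0,0,0,0,0,0.1,-1],[0,0,0,0,0,0.1,-1]]'
```

```text
t: 6.42
ee_pos: [0.4402, 0.197, 0.0456]
tool_rot: [2.481, 1.927, 0.002]
wrist_force: [1.0, -0.1, 0.6]
finger_gap: 0.0258
grip_force: 59.4
t: 6.75
ee_pos: [0.4406, 0.197, 0.045]
tool_rot: [2.48, 1.926, 0.003]
wrist_force: [1.9, -1.3, 5.3]
finger_gap: 0.0266
grip_force: 59.9
```

```bash
python3 -m handwheel '[[0,0,0,0,0.1,0,-1],[0,0,0,0,0.1,0.05,-1],[0,0,0,0,0.1,0.1,-1],[0,0,0,0,0.1,0.1,-1],[0,0,0,0,0.1,0.1,-1]]'
python3 - <<'E'
from h import *
S=arm.get_state();print(tost(S['ee_pos']),S['wrist_force'],S['ft_torque'])
E
```

```text
t: 7.17
ee_pos: [0.4416, 0.1969, 0.0441]
tool_rot: [2.48, 1.926, 0.003]
wrist_force: [2.5, -0.7, 5.1]
finger_gap: 0.0264
grip_force: 60.0
[ 1.6995087  -9.01644255 44.0608744 ] [ 2.49715805 -0.74786305  5.11692401] [-0.28813142 -0.35388756  0.03877031]
```

```bash
python3 -m handwheel '[[0,0,0,0,0.1,0,-1],[0,0,0,0,0.15,0.05,-1],[0,0,0,0,0.15,0.05,-1],[0,0,0,0,0.15,0.05,-1]]'
python3 - <<'E'
from h import *
S=arm.get_state();print(tost(S['ee_pos']),S['wrist_force'],S['ft_torque'])
s=snapshot('wrist');save(s,'w3.png');P=pts(s)*1000
T=np.array([tost(p/1000) for p in P.reshape(-1,3)]).reshape(P.shape)
d=(s['pixels'].max(-1)<60)&(abs(T[...,0])<25)&(T[...,1]>20)&(T[...,1]<95)&(T[...,2]>55)&(T[...,2]<85)
q=T[d];print('cap',len(q),np.percentile(q,[1,50,99],axis=0))
m=(s['pixels'].min(-1)>130)&(abs(T[...,0])<12)&(T[...,1]>70)&(T[...,1]<140)&(T[...,2]>45)&(T[...,2]<72)
print(m.sum(),np.percentile(T[m],[1,50,99],axis=0))
E
```

```text
t: 7.5
ee_pos: [0.4422, 0.1968, 0.0434]
tool_rot: [2.48, 1.928, 0.002]
wrist_force: [0.7, -0.2, 7.2]
finger_gap: 0.0261
grip_force: 60.1
[ 2.34776168 -9.01661604 43.40913685] [ 0.72881319 -0.22593707  7.19801524] [-0.24117367 -0.10263887  0.14249776]
cap 9692 [[-12.09255184  20.5704273   64.62112982]
 [  0.91482127  54.38239639  73.9185872 ]
 [ 13.94555838  75.71692645  76.63010703]]
54 [[-0.38808525 96.91701996 68.10392631]
 [ 2.14210358 97.4626124  69.5704109 ]
 [ 4.38781396 98.15002146 71.35600216]]
```

View pics/w3.png

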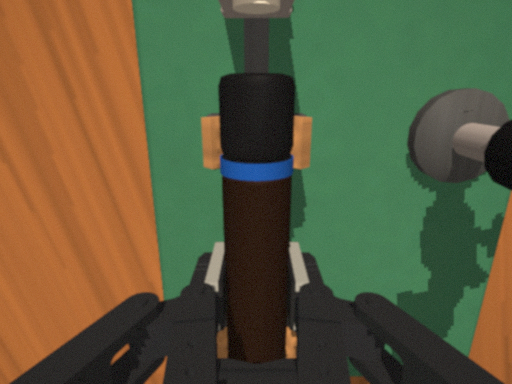

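The handle is seated in both vees, with the cap end at about (257,75) and the button face at about (257,15). That leaves roughly 20 mm of travel. I'll ease off the down-force and slide.

```bash
sed -i 's/^O=.*/O=np.array([.4422+.0019,.2061-.0005]);ang=-14.34/' h.py
python3 -m handwheel '[[0,0,0,0,0,-0.05,-1],[0,0,0,0.3,0,-0.08,-1],[0,0,0,0.6,0,-0.08,-1],[0,0,0,0.9,0,-0.08,-1],[0,0,0,1.2,0,-0.08,-1],[0,0,0,1.4,0,-0.08,-1],[0,0,0,1.5,0,-0.08,-1],[0,0,0,1.5,0,-0.08,-1],[0,0,0,1.5,0,-0.08,-1],[0,0,0,1.5,0,-0.08,-1]]'
cat > f.py <<'E'
from h import *
S=arm.get_state();c=R.from_rotvec(S['tool_rot']).inv().apply(S['wrist_force']);print('st',tost(S['ee_pos']).round(2),'Ftool',c.round(2))
E
python3 f.py
```

```text
t: 8.38
ee_pos: [0.4423, 0.1973, 0.0431]
tool_rot: [2.475, 1.914, -0.037]
wrist_force: [-6.7, -22.4, 27.1]
finger_gap: 0.0261
grip_force: 62.1
st [ 0.28 -8.47 43.13] Ftool [-24.05  -1.03 -26.49]
```

```bash
python3 -m handwheel '[[0,0,0,-1.0,0,-0.05,-1],[0,0,0,-1.5,0,-0.05,-1],[0,0,0,-1.5,0,-0.05,-1],[0,0,0,-1.5,0,-0.05,-1]]'
python3 f.py
python3 - <<'E'
from h import *
s=snapshot('wrist');P=pts(s)
T=np.array([tost(p) for p in P.reshape(-1,3)]).reshape(P.shape)
for v in range(0,90,6): print(v,T[v,257].round(0),s['pixels'][v,257])
for n in('scene',):
    s=snapshot(n);P=pts(s);T=np.array([tost(p) for p in P.reshape(-1,3)]).reshape(P.shape)
    save(s,'s2full.png');im=s['pixels'][130:250,270:400,::-1];cv2.imwrite('pics/s2.png',cv2.resize(im,None,fx=5,fy=5,interpolation=cv2.INTER_CUBIC))
E
```

```text
t: 8.72
ee_pos: [0.4415, 0.1953, 0.0437]
tool_rot: [2.481, 1.926, -0.003]
wrist_force: [2.0, -4.0, 3.1]
finger_gap: 0.0261
grip_force: 59.6
st [ 4.000e-02 -1.067e+01  4.375e+01] Ftool [-3.35  2.95 -3.14]
0 [-1. 97. 65.] [118 107  93]
6 [-1. 97. 57.] [122 109  95]
12 [ -1. 103.  18.] [88 78 73]
18 [ -1. 101.  14.] [58 58 54]
24 [-1. 99. 14.] [57 54 50]
30 [-1. 96. 14.] [57 57 55]
36 [-1. 94. 15.] [59 59 57]
42 [-1. 91. 15.] [55 52 49]
48 [-1. 88. 15.] [58 57 54]
54 [-1. 86. 15.] [60 61 55]
60 [-1. 83. 14.] [54 50 47]
66 [-1. 80. 16.] [57 52 49]
72 [-1. 77. 15.] [48 49 48]
78 [-1. 73. 74.] [53 44 47]
84 [-1. 71. 75.] [39 36 35]
```

View pics/s2.png

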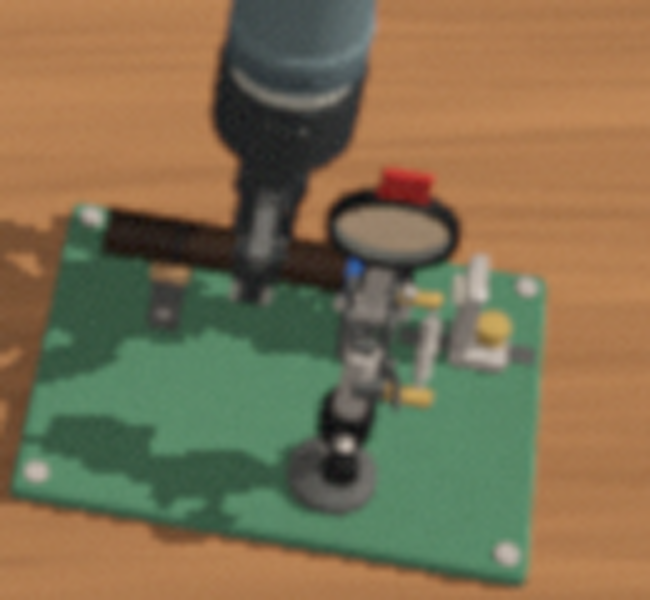

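The scene crop shows a clear gap between the cap and the white stop at (475,330). The first slide jammed on vee friction and never reached the stop. I'll lift about 2 mm, slide hovering, and feel for the stop in small steps.

```bash
python3 -m handwheel '[[0,0,0,0,0,-0.1,-1],[0,0,0,0,0,-0.2,-1],[0,0,0,0,0,-0.25,-1],[0,0,0,0,0,-0.25,-1],[0,0,0,0,0,-0.25,-1]]'
python3 f.py
python3 -m handwheel '[[0,0,0,0.2,0,0,-1],[0,0,0,0.4,0,0,-1],[0,0,0,0.6,0,0,-1],[0,0,0,0.6,0,0,-1],[0,0,0,0.6,0,0,-1]]'
python3 f.py
```

```text
t: 9.23
ee_pos: [0.4406, 0.197, 0.0462]
tool_rot: [-2.479, -1.928, 0.001]
wrist_force: [-0.5, -0.0, -1.6]
finger_gap: 0.0262
grip_force: 59.2
st [-1.24 -9.18 46.2 ] Ftool [-0.14 -0.44  1.61]
t: 9.65
ee_pos: [0.4432, 0.2025, 0.0466]
tool_rot: [-2.481, -1.928, -0.0]
wrist_force: [0.3, -0.7, 0.5]
finger_gap: 0.026
grip_force: 59.2
st [-0.09 -3.25 46.64] Ftool [-0.64  0.48 -0.49]
```

```bash
python3 -m handwheel '[[0,0,0,0.2,0,0,-1],[0,0,0,0.4,0,0,-1],[0,0,0,0.6,0,0,-1],[0,0,0,0.8,0,0,-1],[0,0,0,0.9,0,0,-1],[0,0,0,1,0,0,-1],[0,0,0,1,0,0,-1],[0,0,0,1,0,0,-1]]'
python3 f.py
python3 - <<'E'
from h import *
s=snapshot('wrist');P=pts(s)
T=np.array([tost(p) for p in P.reshape(-1,3)]).reshape(P.shape)
for v in range(0,96,3): print(v,T[v,257].round(1),s['pixels'][v,257])
E
```

```text
t: 10.32
ee_pos: [0.4456, 0.2119, 0.0466]
tool_rot: [2.481, 1.927, -0.0]
wrist_force: [0.2, 0.4, -1.8]
finger_gap: 0.0264
grip_force: 59.2
st [-0.07  6.44 46.59] Ftool [0.48 0.11 1.75]
0 [ -1.4 121.6  37. ] [207 152  56]
3 [ -1.5 112.   75.2] [206 170 129]
6 [ -1.5 111.1  75.4] [218 194 177]
9 [ -1.5 110.4  75.1] [215 192 178]
12 [ -1.5 109.3  76.2] [212 190 172]
15 [ -1.5 108.2  77.7] [214 193 176]
18 [ -1.4 107.8  75.1] [207 187 170]
21 [ -1.4 106.9  75.8] [207 186 171]
24 [ -1.4 105.9  76.5] [200 179 164]
27 [ -1.4 105.1  76.4] [197 177 164]
30 [ -1.4 104.4  75.3] [166 150 135]
33 [ -1.4 103.6  74.9] [104  93  82]
36 [ -1.4 103.1  72.1] [108  99  84]
39 [ -1.4 102.6  69.5] [163 147 125]
42 [ -1.4 101.6  69.7] [169 153 131]
45 [ -1.4 100.6  70.3] [165 150 130]
48 [-1.4 99.7 70.3] [167 151 130]
51 [-1.4 98.8 70.1] [167 152 130]
54 [-1.4 97.9 69.6] [194 177 151]
57 [-1.4 97.3 66. ] [155 139 116]
60 [-1.4 97.2 54.8] [98 89 78]
63 [-1.3 98.9 14.4] [57 55 52]
66 [-1.3 97.5 14.9] [54 52 49]
69 [-1.3 96.1 14.6] [57 52 50]
72 [-1.3 94.7 14.9] [47 50 44]
75 [-1.4 90.9 76.7] [40 42 37]
78 [-1.4 89.9 79.1] [42 39 37]
81 [-1.4 89.  78. ] [40 38 37]
84 [-1.4 88.1 79.6] [36 32 30]
87 [-1.4 87.2 78.5] [33 34 32]
90 [-1.4 86.2 78. ] [31 26 24]
93 [-1.4 85.3 78.5] [32 30 31]
```

```bash
python3 -m handwheel '[[0,0,0,0.1,0,0,-1],[0,0,0,0.2,0,0,-1],[0,0,0,0.3,0,0,-1],[0,0,0,0.4,0,0,-1],[0,0,0,0.4,0,0,-1],[0,0,0,0.4,0,0,-1]]' >/dev/null; python3 f.py
python3 -m handwheel '[[0,0,0,0.05,0,0,-1],[0,0,0,0.1,0,0,-1],[0,0,0,0.1,0,0,-1],[0,0,0,0.1,0,0,-1],[0,0,0,0.1,0,0,-1]]'>/dev/null; python3 f.py
python3 -m handwheel '[[0,0,0,0.05,0,0,-1],[0,0,0,0.05,0,0,-1],[0,0,0,0.05,0,0,-1]]'>/dev/null; python3 f.py
```

```text
st [-0.08 10.54 46.59] Ftool [-0.63  0.05  1.62]
st [-4.000e-02  1.135e+01  4.657e+01] Ftool [ 0.75 -0.14  1.1 ]
st [-1.000e-02  1.184e+01  4.659e+01] Ftool [ 0.   -0.04  1.57]
```

```bash
python3 -m handwheel '[[0,0,0,0.05,0,0,-1],[0,0,0,0.05,0,0,-1],[0,0,0,0.05,0,0,-1]]'>/dev/null; python3 f.py
python3 -m handwheel '[[0,0,0,0.05,0,0,-1],[0,0,0,0.05,0,0,-1],[0,0,0,0.05,0,0,-1]]'>/dev/null; python3 f.py
python3 -m handwheel '[[0,0,0,0.05,0,0,-1],[0,0,0,0.05,0,0,-1],[0,0,0,0.05,0,0,-1]]'>/dev/null; python3 f.py
```

```text
st [-0.09 11.82 46.44] Ftool [-1.28  0.22  0.56]
st [-0.1  11.86 46.33] Ftool [-3.    0.1   0.23]
st [-0.15 11.88 46.21] Ftool [-5.15  0.01  0.11]
```

Contact with the stop is at Y = 11.8. I'll ease the push off and lower into the vees.

```bash
python3 -m handwheel '[[0,0,0,-0.1,0,0,-1],[0,0,0,-0.12,0,0.05,-1],[0,0,0,-0.12,0,0.1,-1],[0,0,0,-0.12,0,0.15,-1],[0,0,0,-0.12,0,0.2,-1],[0,0,0,-0.12,0,0.22,-1],[0,0,0,-0.12,0,0.22,-1],[0,0,0,-0.12,0,0.22,-1]]'>/dev/null; python3 f.py
python3 -m handwheel '[[0,0,0,0,0,0.04,-1],[0,0,0,0,0,0.08,-1],[0,0,0,0,0,0.08,-1],[0,0,0,0,0,0.08,-1]]'>/dev/null; python3 f.py
```

```text
st [ 0.26 11.86 44.68] Ftool [-5.79  0.01 -2.69]
st [ 0.52 11.89 44.06] Ftool [-6.4  -0.42 -3.33]
```

```bash
python3 -m handwheel '[[0,0,0,-0.05,0.05,0,-1],[0,0,0,-0.1,0.08,0.03,-1],[0,0,0,-0.1,0.08,0.06,-1],[0,0,0,-0.1,0.08,0.06,-1],[0,0,0,-0.1,0.08,0.06,-1]]'>/dev/null; python3 f.py
```

```text
st [ 0.67 11.91 43.71] Ftool [-4.7  -2.1  -6.38]
```

```bash
python3 -m handwheel '[[0,0,0,-0.05,0,0,-1],[0,0,0,-0.1,-0.03,0,-1],[0,0,0,-0.1,-0.03,0.02,-1],[0,0,0,-0.1,-0.03,0.02,-1]]'>/dev/null; python3 f.py
python3 -m handwheel '[[0,0,0,0,0,0,-0.5],[0,0,0,0,0,0,-0.2],[0,0,0,0,0,0,0.1],[0,0,0,0,0,0,0.2],[0,0,0,0,0,0,0.2],[0,0,0,0,0,0,0.2]]'
python3 f.py
cat > cap.py <<'E'
from h import *
s=snapshot('wrist');P=pts(s);u=258
T=np.array([tost(p) for p in P.reshape(-1,3)]).reshape(P.shape)
for v in range(36,96,2): print(v,T[v,u].round(1),s['pixels'][v,u])
save(s,'wcap.png')
E
python3 cap.py
```

```text
st [ 0.68 11.93 43.7 ] Ftool [-2.62 -2.15 -6.62]
t: 14.53
ee_pos: [0.4472, 0.2159, 0.0428]
tool_rot: [-2.48, -1.927, -0.001]
wrist_force: [-0.5, -0.3, -0.1]
finger_gap: 0.0515
grip_force: 0.0
st [ 0.46 10.71 42.75] Ftool [-0.42 -0.39  0.1 ]
36 [ -0.6 106.2  76.6] [207 187 169]
38 [ -0.6 105.8  75.2] [209 187 173]
40 [ -0.6 105.1  76.3] [202 180 166]
42 [ -0.6 104.9  73.7] [189 168 152]
44 [ -0.6 104.2  74.9] [149 130 119]
46 [ -0.6 103.4  76.5] [105  92  87]
48 [ -0.6 103.2  73. ] [96 87 78]
50 [ -0.6 103.   69.8] [152 138 118]
52 [ -0.6 102.4  69.8] [169 154 129]
54 [ -0.6 101.8  69. ] [166 153 132]
56 [ -0.6 101.1  70.2] [166 150 128]
58 [ -0.6 100.6  69.4] [166 153 131]
60 [-0.6 99.9 69.8] [167 152 127]
62 [-0.6 99.3 69.7] [168 153 133]
64 [-0.6 98.8 69. ] [169 153 128]
66 [-0.6 98.  70.7] [175 158 137]
68 [-0.5 97.5 68.4] [222 199 171]
70 [-0.6 96.6 73.7] [71 66 58]
72 [-0.6 96.  74.3] [44 42 39]
74 [-0.6 95.4 74.7] [45 42 40]
76 [-0.6 94.7 76.5] [51 46 47]
78 [-0.6 94.1 75.6] [45 45 41]
80 [-0.6 93.5 74.9] [33 32 33]
82 [-0.6 92.9 76.7] [34 32 32]
84 [-0.6 92.3 76. ] [42 39 36]
86 [-0.6 91.7 75.6] [45 42 40]
88 [-0.6 91.1 74.4] [38 31 33]
90 [-0.6 90.5 76. ] [40 33 34]
92 [-0.6 89.9 76.2] [35 31 34]
94 [-0.6 89.3 76.8] [37 37 34]
```

The cap touches the button with no visible gap at row 69, and the handle is released. I'm retreating straight up and checking.

```bash
python3 -m handwheel '[[0,0,0,0,0,-1,0.2],[0,0,0,0,0,-3,0.2],[0,0,0,0,0,-6,0.2],[0,0,0,0,0,-10,0.2],[0,0,0,0,0,-14,0.2],[0,0,0,0,0,-18,0.2],[0,0,0,0,0,-22,0],[0,0,0,0,0,-25,-0.5],[0,0,0,0,0,-27,-1],[0,0,0,0,0,-27.7,-1],[0,0,0,0,0,-27.7,-1],[0,0,0,0,0,-27.7,-1]]'>/dev/null; python3 f.py
python3 - <<'E'
from h import *
s=snapshot('wrist');P=pts(s)
T=np.array([tost(p) for p in P.reshape(-1,3)]).reshape(P.shape)
d=(s['pixels'].max(-1)<75)&(abs(T[...,0])<20)&(T[...,1]>-90)&(T[...,1]<110)&(T[...,2]>60)&(T[...,2]<85)
q=T[d][:,:2].astype(np.float32);print(len(q),cv2.fitLine(q,2,0,.01,.01).ravel(),np.percentile(T[d],[1,50,99],axis=0))
w=(s['pixels'].min(-1)>130)&(abs(T[...,0])<9)&(T[...,1]>85)&(T[...,1]<125)&(T[...,2]>55)&(T[...,2]<80)
print(w.sum(),np.percentile(T[w],[1,50,99],axis=0))
save(s,'w4.png')
s=snapshot('scene');P=pts(s);hs=cv2.cvtColor(s['pixels'],cv2.COLOR_RGB2HSV)
T=np.array([tost(p) for p in P.reshape(-1,3)]).reshape(P.shape)
r=((hs[...,0]<8)|(hs[...,0]>172))&(hs[...,1]>140)&(T[...,2]>200)&(abs(T[...,0]-100)<60)&(abs(T[...,1]-50)<60)
print('tab',r.sum(),T[r].mean(0))
go(st(150,50,320),ang)
E
```

```text
st [-5.0000e-02  9.7900e+00  3.1902e+02] Ftool [-0.55 -0.07  0.99]
2833 [ 7.2141085e-04 -9.9999976e-01 -8.3604914e-01  1.5817510e+01] [[-14.13587514 -70.15627798  64.02471588]
 [ -0.77656134  17.05177984  73.8441187 ]
 [ 12.67634229  94.97734073  76.92553704]]
95 [[ -8.74512292 105.50355452  74.01676111]
 [  0.21288632 108.6482074   75.83828629]
 [  8.10824885 111.84638668  77.36794817]]
tab 66 [108.03258309  49.41217775 260.64951023]
turn [-0.0035  0.0023  0.0004] cm [ 4.08 15.06 -0.31]
```

View pics/w4.png

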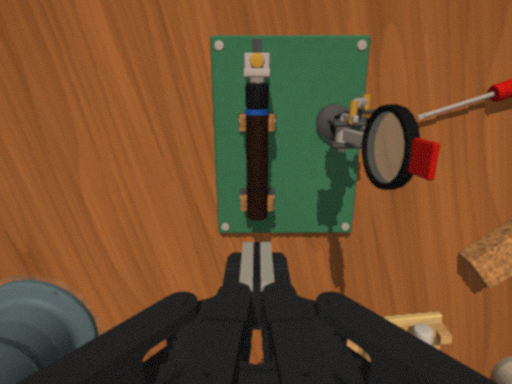

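The handle lies in both vees, (258,122) and (258,200), with its cap on the button at (257,80). The loupe is up and its red tab is at (424,158). Next I'll go behind the tab, above it first and then down.

```bash
python3 -m handwheel '[[0,0,0,0.5,1,0,-1],[0,0,0,1.5,3,0,-1],[0,0,0,2.5,6,0,-1],[0,0,0,3.5,9,0,-1],[0,0,0,4.1,12,0,-1],[0,0,0,4.1,14,0,-1],[0,0,0,4.1,15,0,-1],[0,0,0,4.1,15,0,-1],[0,0,0,4.1,15,0,-1]]'>/dev/null; python3 f.py
python3 -m handwheel '[[0,0,0,0,0,1,-1],[0,0,0,0,0,3,-1],[0,0,0,0,0,5,-1],[0,0,0,0,0,6,-1],[0,0,0,0,0,6,-1],[0,0,0,0,0,6,-1]]'>/dev/null; python3 f.py
python3 - <<'E'
from h import *
go(st(150,50,259),ang)
s=snapshot('wrist');save(s,'w5.png')
E
```

```text
st [149.29  50.89 317.98] Ftool [ 0.27 -0.34 -0.15]
st [149.23  51.16 259.42] Ftool [ 0.11  0.71 -0.32]
turn [-0.0011  0.0009  0.0015] cm [-0.12  0.08  0.04]
```

View pics/w5.png

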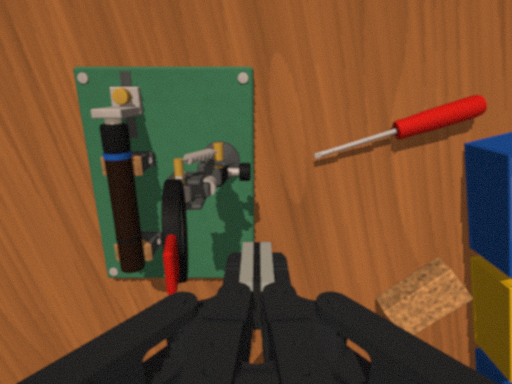

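The wrist view shows the red tab at (170,262), left of the shut fingertips at (257,250), with no contact yet. I'm advancing to make contact.

```bash
python3 -m handwheel '[[0,0,0,0,-0.4,0,-1],[0,0,0,0,-0.8,0,-1],[0,0,0,0,-1.2,0,-1],[0,0,0,0,-1.5,0,-1],[0,0,0,0,-1.7,0,-1],[0,0,0,0,-1.7,0,-1]]'>/dev/null; python3 f.py
python3 -m handwheel '[[0,0,0,0,-0.15,0,-1],[0,0,0,0,-0.3,0,-1],[0,0,0,0,-0.4,0,-1],[0,0,0,0,-0.4,0,-1]]'>/dev/null; python3 f.py
python3 -m handwheel '[[0,0,0,0,-0.15,0,-1],[0,0,0,0,-0.3,0,-1],[0,0,0,0,-0.4,0,-1],[0,0,0,0,-0.4,0,-1]]'>/dev/null; python3 f.py
```

```text
st [132.76  51.56 260.11] Ftool [-0.15  0.18  0.14]
st [129.21  51.29 259.74] Ftool [ 0.07  0.55 -0.33]
st [125.09  51.38 259.77] Ftool [-0.22  0.39 -0.  ]
```

```bash
python3 -m handwheel '[[0,0,0,0,-0.15,0,-1],[0,0,0,0,-0.3,0,-1],[0,0,0,0,-0.4,0,-1],[0,0,0,0,-0.4,0,-1]]'>/dev/null; python3 f.py
python3 -m handwheel '[[0,0,0,0,-0.15,0,-1],[0,0,0,0,-0.3,0,-1],[0,0,0,0,-0.4,0,-1],[0,0,0,0,-0.4,0,-1]]'>/dev/null; python3 f.py
```

```text
st [122.73  51.05 260.12] Ftool [0.91 3.45 1.1 ]
st [118.01  51.13 260.64] Ftool [-0.52  3.88 -3.05]
```

```bash
python3 -m handwheel '[[0,0,0,0,-0.3,0,-1],[0,0,0,0,-0.6,0,-1],[0,0,0,0,-0.9,0,-1],[0,0,0,0,-1.2,0,-1],[0,0,0,0,-1.5,0,-1],[0,0,0,0,-1.8,0,-1],[0,0,0,0,-2,0,-1]]'>/dev/null; python3 f.py
python3 -m handwheel '[[0,0,0,0,-0.3,0,-1],[0,0,0,0,-0.6,0,-1],[0,0,0,0,-0.9,0,-1],[0,0,0,0,-1.2,0.05,-1],[0,0,0,0,-1.5,0.1,-1],[0,0,0,0,-1.8,0.15,-1],[0,0,0,0,-2,0.2,-1]]'>/dev/null; python3 f.py
```

```text
st [ 97.27  51.58 261.19] Ftool [-0.93  3.48 -5.84]
st [ 76.2   51.5  257.24] Ftool [ 0.16  1.65 -1.86]
```

```bash
cat > tab.py <<'E'
from h import *
for n in('scene','top'):
    s=snapshot(n);P=pts(s);hs=cv2.cvtColor(s['pixels'],cv2.COLOR_RGB2HSV)
    T=np.array([tost(p) for p in P.reshape(-1,3)]).reshape(P.shape)
    r=((hs[...,0]<8)|(hs[...,0]>172))&(hs[...,1]>140)&(T[...,2]>90)&(abs(T[...,0]-50)<110)&(abs(T[...,1]-50)<40)
    if r.sum()>3:
        m=np.median(T[r],0);print(n,r.sum(),m.round(1),'theta',round(.175-np.arctan2(m[0]-85,m[2]-140),3),'d',np.hypot(m[0]-85,m[2]-140).round(1))
    save(s,'loupe_'+n+'.png')
E
python3 tab.py; python3 f.py
```

```text
scene 15 [ 64.4  40.1 259.2] theta 0.346 d 121.0
st [ 76.28  51.43 257.23] Ftool [ 0.57  2.02 -1.96]
```

```bash
python3 -m handwheel '[[0,0,0,0,-0.2,0.03,-1],[0,0,0,0,-0.4,0.06,-1],[0,0,0,0,-0.6,0.1,-1],[0,0,0,0,-0.8,0.15,-1],[0,0,0,0,-1,0.2,-1],[0,0,0,0,-1,0.2,-1]]'>/dev/null; python3 f.py
python3 -m handwheel '[[0,0,0,0,-0.2,0.04,-1],[0,0,0,0,-0.4,0.09,-1],[0,0,0,0,-0.6,0.15,-1],[0,0,0,0,-0.8,0.2,-1],[0,0,0,0,-1,0.25,-1],[0,0,0,0,-1,0.25,-1]]'>/dev/null; python3 f.py;python3 tab.py
```

```text
st [ 66.57  51.27 255.32] Ftool [1.83 2.26 1.42]
st [ 56.72  50.77 252.93] Ftool [-0.35  1.93  0.95]
scene 14 [ 46.3  39.7 258.9] theta 0.49 d 125.1
top 5 [ 46.3  39.7 246.7] theta 0.523 d 113.5
```

```bash
python3 -m handwheel '[[0,0,0,0,-0.2,0.06,-1],[0,0,0,0,-0.4,0.13,-1],[0,0,0,0,-0.6,0.2,-1],[0,0,0,0,-0.8,0.28,-1],[0,0,0,0,-1,0.36,-1],[0,0,0,0,-1,0.36,-1]]'>/dev/null; python3 f.py;python3 tab.py
```

```text
st [ 46.56  51.   249.37] Ftool [-1.19  0.55  0.37]
scene 16 [ 35.8  39.8 256.5] theta 0.574 d 126.5
top 9 [ 37.7  39.3 249.7] theta 0.582 d 119.5
```

```bash
python3 -m handwheel '[[0,0,0,0,-0.2,0.09,-1],[0,0,0,0,-0.4,0.18,-1],[0,0,0,0,-0.6,0.27,-1],[0,0,0,0,-0.8,0.36,-1],[0,0,0,0,-1,0.46,-1],[0,0,0,0,-1,0.46,-1]]'>/dev/null; python3 f.py;python3 tab.py
```

```text
st [ 36.47  51.44 244.79] Ftool [-1.62  1.27  1.06]
scene 14 [ 26.3  40.2 247.5] theta 0.675 d 122.4
top 13 [ 26.6  39.9 244.1] theta 0.686 d 119.4
```

```bash
python3 -m handwheel '[[0,0,0,0,-0.2,0.11,-1],[0,0,0,0,-0.4,0.23,-1],[0,0,0,0,-0.6,0.36,-1],[0,0,0,0,-0.8,0.5,-1],[0,0,0,0,-0.8,0.5,-1]]'>/dev/null; python3 f.py;python3 tab.py
```

```text
st [ 28.38  51.48 239.72] Ftool [-0.92 -0.58 -0.54]
scene 14 [ 17.8  40.2 241.9] theta 0.758 d 122.1
top 15 [ 19.1  39.9 241.6] theta 0.751 d 121.1
```

```bash
python3 -m handwheel '[[0,0,0,0,-0.2,0.14,-1],[0,0,0,0,-0.4,0.28,-1],[0,0,0,0,-0.6,0.42,-1],[0,0,0,0,-0.7,0.5,-1],[0,0,0,0,-0.7,0.5,-1]]'>/dev/null; python3 f.py;python3 tab.py
```

```text
st [ 21.74  51.17 234.65] Ftool [-0.12  0.35 -0.14]
scene 14 [ 12.   39.8 240.8] theta 0.802 d 124.5
top 12 [ 12.6  39.9 238.1] theta 0.811 d 121.9
```

```bash
python3 -m handwheel '[[0,0,0,0,-0.15,0.13,-1],[0,0,0,0,-0.3,0.26,-1],[0,0,0,0,-0.45,0.4,-1],[0,0,0,0,-0.6,0.52,-1],[0,0,0,0,-0.6,0.52,-1]]'>/dev/null; python3 f.py;python3 tab.py
```

```text
st [ 15.67  51.02 229.38] Ftool [ 0.52 -0.96 -0.04]
scene 11 [  6.4  39.8 234.5] theta 0.869 d 122.9
top 13 [  6.7  39.2 234.4] theta 0.867 d 122.6
```

```bash
python3 -m handwheel '[[0,0,0,0,-0.15,0.15,-1],[0,0,0,0,-0.3,0.3,-1],[0,0,0,0,-0.4,0.4,-1],[0,0,0,0,-0.5,0.5,-1],[0,0,0,0,-0.5,0.5,-1]]'>/dev/null; python3 f.py;python3 tab.py
```

```text
st [ 11.    51.11 224.57] Ftool [-0.21  0.55  0.52]
scene 20 [-24.3  41.  190.3] theta 1.315 d 120.3
top 18 [-29.7  44.3 154.1] theta 1.623 d 115.6
```

Snapped, and it left the finger by itself. I'm lifting straight up and back, clear of everything.

```bash
python3 -m handwheel '[[0,0,0,0,0.3,-1,-1],[0,0,0,0,0.8,-3,-1],[0,0,0,0,1.5,-6,-1],[0,0,0,0,2,-9,-1],[0,0,0,0,2,-11,-1],[0,0,0,0,2,-12,-1],[0,0,0,0,2,-12,-1],[0,0,0,0,2,-12,-1],[0,0,0,0,2,-12,-1],[0,0,0,0,2,-12,-1],[0,0,0,0,2,-12,-1],[0,0,0,0,2,-12,-1]]'>/dev/null; python3 f.py; python3 tab.py
python3 - <<'E'
from h import *
s=snapshot('scene');im=s['pixels'][130:250,270:400,::-1];cv2.imwrite('pics/end.png',cv2.resize(im,None,fx=5,fy=5,interpolation=cv2.INTER_CUBIC))
E
```

```text
st [ 30.94  50.79 343.64] Ftool [-0.16  0.06 -0.18]
scene 49 [-36.8  49.9 142.2] theta 1.728 d 121.8
top 70 [-37.2  49.8 142.1] theta 1.729 d 122.2
```

View pics/end.png

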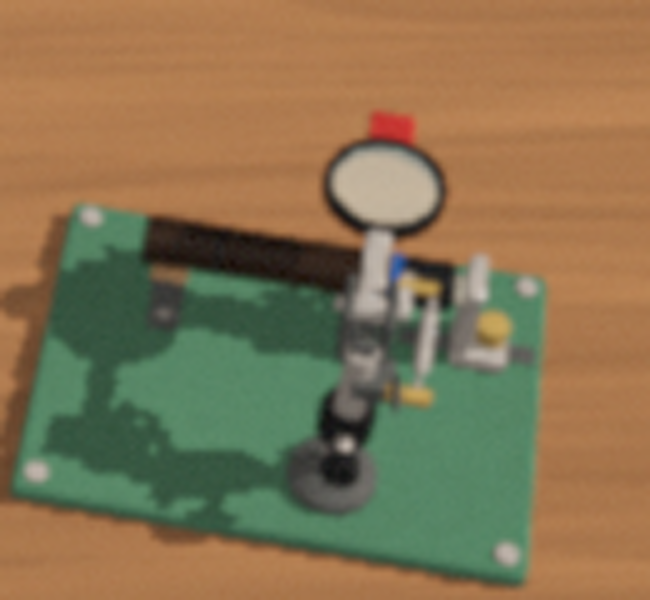

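The loupe is level, with its red tab at (392,127). The handle lies in the vees with its cap against the stop at (450,280), and the robot is clear.

```bash
python3 -c "
from rig import arm
print(arm.get_state()['t']);print(arm.hand_in())"
```

```text
25.6
the job is handed in; nothing more can be done
None
```

The job is handed in at 25.6 s: the dark handle lies released in both vee rests with its black cap against the stop, the loupe snapped over and sprang down on its own, and the arm is clear; one early slide jammed on vee friction at about 24 N, short of the stop, so I backed off and redid it.

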